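# Clamp the glued bracket and start the timer

## Task

Squeeze the two spring clamps open and clip one over each blue tape mark on the sloping edge of the glued plywood bracket, square to the edge, with the whole of both orange pads on the wood, and let them grip. Then press the timer's red start button fully down and let it come up, leaving both clamps in place and the other things on the bench where they stand.

Things in the scene. Friction and masses are not known exactly. Their poses are not given: they have to be found in the camera images.
- clamp_a: spring clamp, 153 mm long, 24 mm thick (z), lying flat. Grey handles with black grips point to +x, jaws with orange pads to -x. Origin on the pivot pin's axis at the underside. Handles: flat bars, x = 10 to 88 mm, spread at rest to 60 mm over their outsides at x = 49 mm; squeezed fully (17 N at x = 50) they are parallel, 36 mm over the outsides, pads then 30 mm apart
- clamp_b: second clamp just like clamp_a. The frame of each belongs to its left half (+y handle and +y jaw); squeezing turns each half by half the jaw angle about the pin, so the clamp's middle line is the frame's x axis turned about z by + half the jaw angle. The hub at the pin has 11 mm radius, so an edge may enter up to some 30 mm between the jaws. Mass about 0.09 kg
- clamp_a_pad_l (a point): centre of the gripping face of the clamp's orange pad on its left (+y) jaw (mid-thickness); pad 20 mm long, 22 mm wide, 55 mm from the pin
- clamp_a_pad_r (a point): centre of the gripping face of the clamp's orange pad on its right (-y) jaw (mid-thickness); pad 20 mm long, 22 mm wide, 55 mm from the pin
- clamp_a_jaw (a joint): jaw angle of clamp_a, rad: 0 at rest (pads 4 mm apart), about 0.25 when gripping 18 mm, 0.5 fully open (hard stop)
- clamp_b_pad_l (a point): centre of the gripping face of the clamp's orange pad on its left (+y) jaw (mid-thickness); pad 20 mm long, 22 mm wide, 55 mm from the pin
- clamp_b_pad_r (a point): centre of the gripping face of the clamp's orange pad on its right (-y) jaw (mid-thickness); pad 20 mm long, 22 mm wide, 55 mm from the pin
- clamp_b_jaw (a joint): jaw angle of clamp_b, rad: 0 at rest (pads 4 mm apart), about 0.25 when gripping 18 mm, 0.5 fully open (hard stop)
- gusset: fixed glue-up: triangular bracket of two plywood plies, 18 mm thick together (y), upright in a wooden block 175x90x20 mm with cheeks (x -70 to 0, y to +-34) up to z = 45 mm. Origin: underside centre of the block. Its long free edge slopes from (x, z) = (75, 30) mm at the toe up to (-50, 190) mm, 52 degrees from level; upright edge at x = -60 mm. All is free above the slope
- mark_low (a point): lower blue tape band (10 mm wide) round the sloping edge, 50 mm up the slope from its toe; point on the edge's surface, mid-thickness. Axes: x straight out of the edge (square to it), y across the plywood's thickness, z up along the slope
- mark_high (a point): upper blue tape band, 140 mm up the slope from the toe; point and axes as for mark_low
- timer: grey bench timer with a dark display, 80x110 mm, top at 43 mm, fixed; origin underside centre; the red start button is toward its -y end
- timer_button_top (a point): centre of the top of the timer's red push button, 30 mm across, presses straight down
- timer_button (a joint): how far the button is down, m: 0 up, 0.006 fully down (5 N); springs back
- glue_bottle: white and red glue bottle, 36x50x169 mm, standing; origin underside centre; a bystander
- wood_block: pale wooden block, 69x146x36 mm, lying; origin underside centre; a bystander
- tape_measure: yellow and black tape measure, 67x74x35 mm; origin underside centre; a bystander
- tape_duct: grey roll of tape lying flat, 107 mm across, 48 mm high; origin underside centre; a bystander
- can_blue_1: small blue can, 68 mm across, 62 mm high; origin underside centre; a bystander
There are look-alikes about, which are no part of the job. What is shaped like the clamp_a but green is not meant.

How it is judged:
By the outcome, as a careful person would: the job done as asked, in the order asked, and still so for the second after the job is handed in, with the robot touching nothing.
It also fails if it takes over 72 s, if anything falls off the work surface, if the arm or the gripper's body presses on something with over 40 N, if the wrist force passes 120 N, or if a joint passes its speed limit or range.

## Robot

A 6-joint arm with a two-finger parallel gripper is mounted at the origin on the work surface; the furniture and walls round the work are solid. World frame = base frame: x ahead of the robot, y to its left, z up, the work surface at z = 0. Lengths are in m, angles in rad, forces in N, time in s.
With the tool pointing down it reaches from about 0.375 to 0.975 m from the base axis. Payload 3.8 kg.
Tool frame: the origin (TCP) lies midway between the tips of the shut fingers; the grasp point (between the pads) lies 19 mm behind it; z points along the fingers, y is the line along which they close (so a half turn about z gives the same grasp; the last joint's range is limited). The gripper opens to 85 mm and grips with 20 to 120 N. Pads are 22 mm wide; open, the fingers measure 114 mm over their backs; the gripper's body (76 mm by 85 mm) begins 54 mm behind the grasp point. The pads swing forward as they close: fully open they stand 13 mm farther back than shut.
Start: joints at [1.268, 0.264, 1.604, -0, 1.274, -0.037], TCP at [0.177, 0.651, 0.231] pointing down, gripper open.
Joint ranges: [-2.63, 2.63], [-0.94, 2.18], [0.31, 2.57], [-1.31, 4.45], [0, 2.66], [-2.55, 2.55]. Speed limits (rad/s): [2.57, 2.57, 3.14, 3.14, 3.14, 3.14].

## Interface

Orientations are given as [roll, pitch, yaw] about the fixed x, y, z axes, in that order (R = Rz(yaw) Ry(pitch) Rx(roll)).
In Python, from bench import readout, camera, get_calibration, r gives the robot as it stands.
- The arm moves only by the shell command python3 -m handwheel 'ROWS'. ROWS is JSON, a list of rows, each an object with "dp": the shift along the tool's x, y, z in mm, a list of three; "twist": the turn, a rotation vector about the tool's x, y, z in rad, a list of three; "gripper": the opening, from -1 (shut) to 1 (fully open). A call has exactly 10 rows; each row is the pose to reach, as a shift and turn from the pose commanded when the call began, along the tool's axes at that moment; what a row does not reach only later rows make up. A row lasts 1/12 s, in which the tool goes at most 41.7 mm and 7.16 degrees, less where a joint would pass 70% of its speed; a pose out of reach is approached as far as the arm can. A call with a gripper value outside its range is refused whole. The fingers move at their own pace and stop on an object; the grip force is fixed at half the most. Time passes only in rows, so rows that repeat a pose let the fingers close, or fill a call up. It gives the time, the measured TCP pose, the force, the opening and the grip force at its end, in the units of the state.
- readout.sense(): the state, without advancing time (a new reading comes with each control period).
- camera(name): name is "side" or "top"; returns the picture (400x640x3 uint8, red, green, blue); there is no depth.
- get_calibration(name): a dict with "vfov" (degrees; the focal length in pixels is half the picture's height over the tangent of half this angle, whatever the lens; pixels are square), "cx", "cy" (the principal point, pixels), "origin" and "attitude" of the camera in the world. Camera axes: x right, y up, looking along -z (the intrinsics and any distortion apply to the point x, -y, -z); pixel columns grow to the right and rows downward; lengths in m; the calibration is good to about 2 mm. A picture is of the moment at which its call begins. get_calibration takes no time and is no camera call.
- r.hand_in(): hands the job in; it is judged then, once.
The state is a dict: "t": time; "q": joint angles; "qvel": joint speeds; "joint_torque": joint torques, N m; "eef_pos": TCP position; "eef_rot": TCP orientation; "ft_force": force on the tool from outside, world axes, zero at the start; "moment": the same for the moment, N m; "width": finger opening in m; "gripper_force": force on a finger pad.
Only numpy, scipy, OpenCV 4.12 (cv2) and the standard library are available. Lean on these libraries where they do the work, as an engineer would, in place of code of your own. Each camera call takes 0.05 s, during which the arm holds its last target. There are 200 camera calls.

## Working session

There is one attempt and no reset: what is moved stays moved. The work goes in short steps, Python scripts to look and compute and a shell command to move; the robot and the scene stay as the last step left them, time stands still between calls to the robot, and variables do not carry over. Pictures are saved under pics/ and viewed, at most 10 in all, crops included, and the job is handed in when it is done.

```bash
mkdir -p pics; ls; python3 - <<'E'
from bench import readout,camera,get_calibration,r
import cv2
for n in ("side","top"):
    print(n,get_calibration(n)); cv2.imwrite(f"pics/{n}0.png",camera(n)[:,:,::-1])
print(readout.sense())
E
```

```text
pics
side {'vfov': 42.82705303650918, 'cx': 316.10766031756305, 'cy': 199.85101431405823, 'origin': array([-0.13596908, -1.17675369,  0.71223964]), 'attitude': array([ 1.10628506, -0.00938228, -0.48762126])}
top {'vfov': 56.06062983748327, 'cx': 310.54044561987143, 'cy': 196.44661908365816, 'origin': array([ 0.26159347, -0.08949536,  1.34142331]), 'attitude': array([ 0.16097702, -0.01046291, -1.57960813])}
{'t': 0.1, 'q': array([ 1.26809394e+00,  2.64643593e-01,  1.60525329e+00,  2.57774269e-06,
        1.27373993e+00, -3.69329596e-02]), 'qvel': array([ 0.00229118, -0.00323555, -0.0014347 , -0.00114159,  0.00117303,
        0.00228123]), 'joint_torque': array([ 4.66423553e-04, -5.16700995e+01, -3.68591094e+01, -2.58800111e-05,
        6.31594259e-03, -2.13885102e-05]), 'eef_pos': array([0.17710948, 0.65064546, 0.23010105]), 'eef_rot': array([-3.13954998e+00, -7.79410842e-05,  2.87582238e+00]), 'ft_force': array([-0.33869555, -0.10782804,  0.11602148]), 'moment': array([-0.01127291, -0.04298935,  0.06682706]), 'gripper_force': 0.0, 'width': 0.08505277187853527}
```

View pics/side0.png

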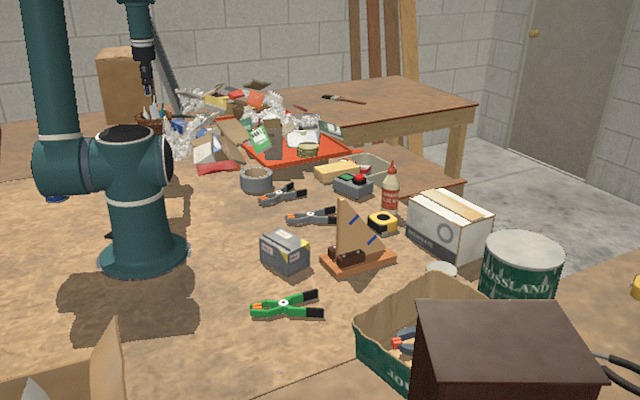

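View pics/top0.png

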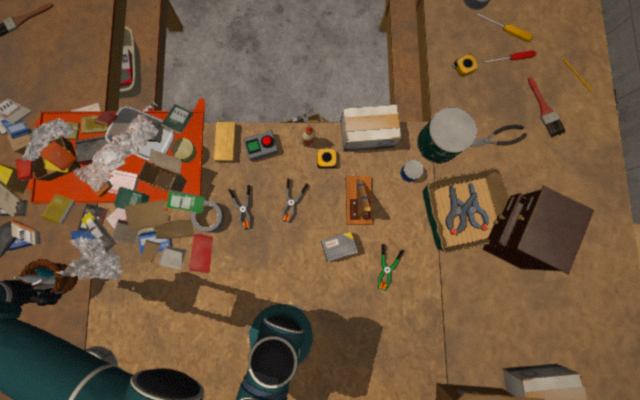

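The side view shows two grey clamps near (285,195) and (313,216), the gusset with two blue marks near (352,222) and (372,240), the timer with red button at (358,178), and a green look-alike clamp. In the top view the clamps are at (242,207) and (291,200), the gusset at (360,200) and the button at (268,141). I'll zoom in on these.

```bash
cat > h.py <<'E'
import numpy as np, cv2
from scipy.spatial.transform import Rotation as R
from bench import readout,camera,get_calibration,r
C={n:get_calibration(n) for n in("side","top")}
def ray(n,u,v):
    c=C[n]; f=200/np.tan(np.radians(c["vfov"])/2)
    d=R.from_euler("xyz",c["attitude"]).apply([(u-c["cx"])/f,-(v-c["cy"])/f,-1]); return np.array(c["origin"]),d/np.linalg.norm(d)
def plane(n,u,v,z):
    o,d=ray(n,u,v); return o+d*(z-o[2])/d[2]
def tri(a,b):  # side px, top px
    o1,d1=ray("side",*a);o2,d2=ray("top",*b)
    s=np.linalg.lstsq(np.c_[d1,-d2],o2-o1,rcond=None)[0]
    p,q=o1+s[0]*d1,o2+s[1]*d2; return (p+q)/2,np.linalg.norm(p-q)
def proj(n,p):
    c=C[n]; f=200/np.tan(np.radians(c["vfov"])/2)
    x=R.from_euler("xyz",c["attitude"]).inv().apply(np.array(p)-c["origin"]); return c["cx"]-f*x[0]/x[2],c["cy"]+f*x[1]/x[2]
def save(n,box,k,name):
    im=camera(n)[:,:,::-1]; x,y,w,h=box
    cv2.imwrite(name,cv2.resize(im[y:y+h,x:x+w],None,fx=k,fy=k,interpolation=cv2.INTER_CUBIC)); return im
E
python3 - <<'E'
from h import *
save("top",(220,120,160,115),5,"pics/t1.png"); save("side",(250,155,160,120),5,"pics/s1.png")
s=readout.sense(); print(s["eef_pos"],[proj(n,s["eef_pos"]) for n in C])
for uv in [(242,207),(291,200),(360,200),(262,145)]: print(plane("top",*uv,0.02))
E
```

```text
[0.17719384 0.65084943 0.23043462] [(np.float64(149.5120512357961), np.float64(96.26910213425303)), (np.float64(47.886395635815575), np.float64(289.6560965631504))]
[0.43992121 0.13781832 0.02      ]
[ 0.46374257 -0.0356036   0.02      ]
[ 0.4619697  -0.28134477  0.02      ]
[0.66700672 0.06979802 0.02      ]
```

View pics/t1.png

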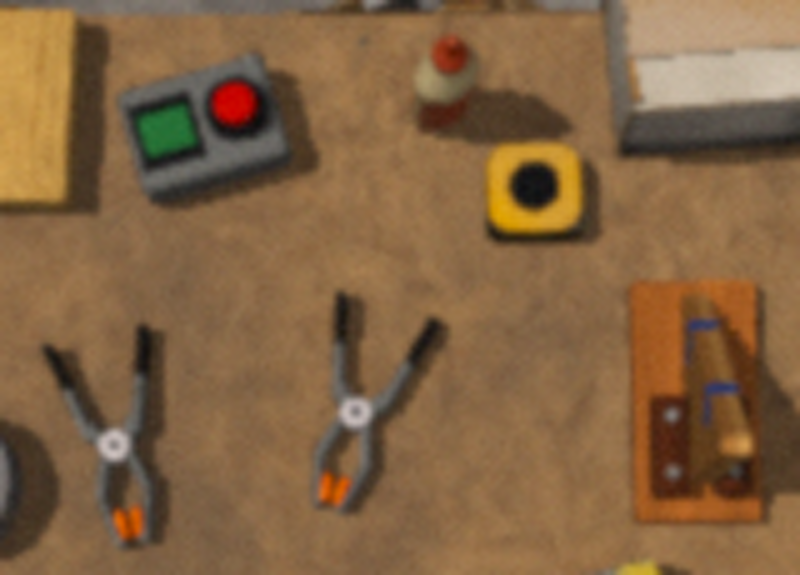

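View pics/s1.png

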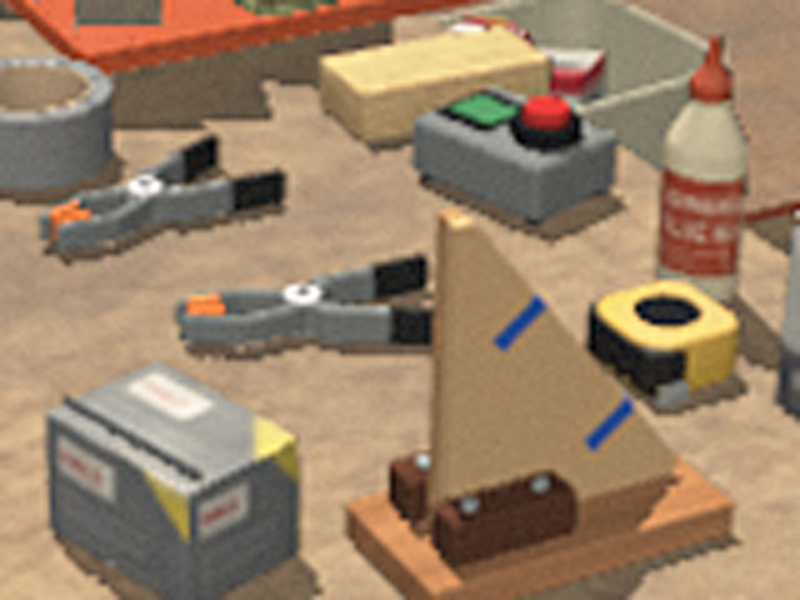

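The zooms show hubs as white discs: in the top view clamp A is at (114,445)/5 and clamp B at (355,411)/5, offset (220,120). The edge tapes are at (704,325)/5 and (722,388)/5. In the side view the hubs are at (146,186)/5 and (302,294)/5, offset (250,155). Next I'll measure with colour masks.

```bash
cat > m.py <<'E'
from h import *
def mask(im,box,col,k=4):
    x,y,w,h=box; s=cv2.resize(im[y:y+h,x:x+w],None,fx=k,fy=k,interpolation=cv2.INTER_CUBIC)
    H,S,V=cv2.split(cv2.cvtColor(s,cv2.COLOR_BGR2HSV)); B,G,Rr=[a.astype(int) for a in cv2.split(s)]
    m={"white":(S<45)&(V>165),"orange":(H<15)&(S>170)&(V>150),"black":(V<60),"red":((H<6)|(H>174))&(S>170)&(V>130),
       "blue":(B>Rr+25)&(B>G+10),"block":(Rr>B+62)&(H<14)&(V>100)}[col].astype(np.uint8)
    n,l,st,c=cv2.connectedComponentsWithStats(m)
    out=[]
    for i in sorted(range(1,n),key=lambda i:-st[i,4])[:4]:
        if st[i,4]<k*k*1.5: continue
        p=np.argwhere(l==i)[:,::-1]; p=(p+.5)/k-.5+[x,y]; out.append((p.mean(0),len(p)/k/k,p))
    return out
E
python3 - <<'E'
from m import *
t=camera("top")[:,:,::-1];s=camera("side")[:,:,::-1]
np.set_printoptions(precision=4,suppress=True)
def show(lbl,im,box,col):
    o=mask(im,box,col); print(lbl,col,[(a[0].round(2).tolist(),round(a[1],1)) for a in o]); return o
res={}
for nm,tb,sb in [("A",(226,182,28,50),(256,178,55,32)),("B",(278,175,34,52),(283,203,53,28))]:
    for c in("white","orange","black"):
        res[nm,c,"t"]=show(nm+"t",t,tb,c);res[nm,c,"s"]=show(nm+"s",s,sb,c)
    print("pin",tri(res[nm,"white","s"][0][0],res[nm,"white","t"][0][0]))
    print("pads",[plane("top",*o[0],.024) for o in res[nm,"orange","t"]])
    print("grips",[plane("top",*o[0],.024) for o in res[nm,"black","t"]])
a=show("btn t",t,(255,130,24,20),"red");b=show("btn s",s,(345,168,25,20),"red");print(tri(b[0][0],a[0][0]))
for o in show("bl t",t,(350,180,25,30),"blue"):
    p=o[2]; print(p.min(0),p.max(0))
for o in show("bl s",s,(345,210,35,40),"blue"):
    p=o[2]; print(cv2.minAreaRect(p.astype(np.float32)),cv2.boxPoints(cv2.minAreaRect(p.astype(np.float32))).round(1).tolist())
o=show("block",t,(340,172,40,56),"block")
P=np.array([plane("top",*q,.02)[:2] for q in o[0][2]]).astype(np.float32)
print(cv2.minAreaRect(P),cv2.boxPoints(cv2.minAreaRect(P)))
E
```

```text
At white [([242.29, 208.5], 21.4)]
As white [([278.13, 191.75], 26.9), ([284.84, 192.38], 2.0), ([256.5, 177.89], 1.7)]
At orange [([245.36, 223.97], 25.8)]
As orange [([263.36, 197.44], 13.8)]
At black [([248.61, 190.1], 29.3), ([231.89, 193.56], 22.6), ([248.26, 204.16], 4.2), ([250.89, 217.53], 4.1)]
As black [([300.99, 192.95], 57.1), ([289.4, 186.49], 39.9)]
pin (array([0.434 , 0.1359, 0.0244]), np.float64(5.066938641625219e-05))
pads [array([0.3793, 0.1241, 0.024 ])]
grips [array([0.4998, 0.1149, 0.024 ]), array([0.4878, 0.1739, 0.024 ]), array([0.4493, 0.1153, 0.024 ]), array([0.4018, 0.1052, 0.024 ])]
Bt white [([290.58, 202.08], 19.9)]
Bs white [([309.96, 213.44], 27.9), ([283.9, 229.37], 6.8), ([299.68, 212.32], 3.1), ([325.86, 216.28], 2.1)]
Bt orange [([286.31, 217.34], 24.8)]
Bs orange [([290.84, 215.79], 17.1)]
Bt black [([304.47, 188.26], 23.9), ([288.12, 183.49], 19.9)]
Bs black [([329.42, 210.16], 62.2), ([331.67, 220.01], 49.4)]
pin (array([ 0.4564, -0.0346,  0.0238]), np.float64(0.0014229690882288121))
pads [array([ 0.4015, -0.0192,  0.024 ])]
grips [array([ 0.5051
[... 754 characters left out ...]
61572, 12.402549743652344), 44.02897644042969) [[366.3999938964844, 242.89999389648438], [375.0, 234.0], [376.8999938964844, 235.8000030517578], [368.29998779296875, 244.6999969482422]]
((378.1493225097656, 217.1150360107422), (2.8456807136535645, 0.8466488122940063), 41.18592834472656) [[376.79998779296875, 216.5], [377.3999938964844, 215.89999389648438], [379.5, 217.6999969482422], [378.8999938964844, 218.39999389648438]]
block block [([353.09, 200.07], 435.8), ([367.56, 182.41], 84.0), ([362.67, 201.22], 2.3)]
((0.463088721036911, -0.2719184458255768), (0.18263743817806244, 0.0921693742275238), 3.547487258911133) [[ 0.3691 -0.2316]
 [ 0.3748 -0.3236]
 [ 0.5571 -0.3123]
 [ 0.5514 -0.2203]]
```

```bash
python3 - <<'E'
from h import *
np.set_printoptions(precision=4,suppress=True)
hi,e1=tri((358.0,214.5),(366.0,197.2)); lo,e2=tri((376.1,234.8),(362.2,184.6)); print(hi,e1,lo,e2)
d=hi-lo; print(np.linalg.norm(d),np.degrees(np.arctan2(d[2],np.hypot(*d[:2]))),np.degrees(np.arctan2(-d[1],-d[0])))
print("mid by top",plane("top",363.6,197.2,hi[2]),plane("top",359.7,184.6,lo[2]))
# block corners from zoom, cast at z=.02 (top face)
for uv in [(630,285),(755,282),(767,520),(637,522)]: print(plane("top",220+uv[0]/5-.4,120+uv[1]/5-.4,.02))
E
```

```text
[ 0.4541 -0.2843  0.1405] 0.0029929210494507724 [ 0.5101 -0.2844  0.0696] 0.004203874614577102
0.09029582782916844 51.69432012328534 -0.06228513664451949
mid by top [ 0.4528 -0.2758  0.1405] [ 0.5082 -0.2747  0.0696]
[ 0.5475 -0.232   0.02  ]
[ 0.5491 -0.3222  0.02  ]
[ 0.3774 -0.3248  0.02  ]
[ 0.3767 -0.2329  0.02  ]
```

```bash
python3 - <<'E'
from h import *
z=lambda a:R.from_euler("z",a);y=lambda a:R.from_euler("y",a)
K=(y(np.pi)).inv()*z(np.pi/2)*R.from_euler("x",np.pi)
s=readout.sense();q=s["q"]
print((z(q[0])*y(q[1]+q[2])*z(q[3])*y(q[4])*z(q[5])*K).as_matrix().round(3),R.from_euler("xyz",s["eef_rot"]).as_matrix().round(3))
n=np.array([.788,0,.616]);t=np.array([-.616,0,.788])
for sg in(1,-1):
  T=R.from_matrix(np.c_[-sg*n,[0,sg,0],-t])
  print(sg,T.as_euler("xyz"))
  for a in(1.6,1.9,2.2):
    print(a,((z(-.46)*y(a)).inv()*T*K.inv()).as_euler("ZYZ").round(2))
E
```

```text
[[-0.965  0.263 -0.   ]
 [ 0.263  0.965 -0.001]
 [ 0.    -0.001 -1.   ]] [[-0.965  0.263 -0.   ]
 [ 0.263  0.965 -0.001]
 [ 0.    -0.001 -1.   ]]
1 [3.14159265 0.66349844 3.14159265]
1.6 [ 0.34  0.96 -2.14]
1.9 [ 0.45  0.68 -2.3 ]
2.2 [ 0.72  0.43 -2.62]
-1 [ 3.14159265 -0.66349844  0.        ]
1.6 [0.34 0.96 1.  ]
1.9 [0.45 0.68 0.84]
2.2 [0.72 0.43 0.53]
```

```bash
cat > go.py <<'E'
from h import *
import sys
np.set_printoptions(precision=3,suppress=True)
n=np.array([.788,0,.616]);t=np.array([-.616,0,.788])
TILT=R.from_matrix(np.c_[n,[0,-1,0],-t])
def down(deg): return R.from_euler("xyz",[np.pi,0,np.radians(deg)])
def go(p,Rt):
    s=readout.sense();Rc=R.from_euler("xyz",s["eef_rot"])
    print("dp",(Rc.inv().apply(np.array(p)-s["eef_pos"])*1000).round(1),"tw",(Rc.inv()*Rt).as_rotvec().round(3),"t",s["t"],"q",s["q"].round(2),"w",s["width"])
E
python3 -c "
from go import *
go([.4832,.145,.16],down(10.5))"
```

```text
dp [-428.2 -407.9   71.1] tw [-0.     0.001  2.692] t 0.3 q [ 1.27  0.26  1.6   0.    1.27 -0.04] w 0.08536063748119302
```

```bash
R='{"dp":[-428,-408,20],"twist":[0,0,2.692],"gripper":1}'; python3 -m handwheel '[{"dp":[-40,-40,0],"twist":[0,0,0.12],"gripper":1},{"dp":[-428,-408,20],"twist":[0,0,2.69],"gripper":1},{"dp":[-428,-408,20],"twist":[0,0,2.69],"gripper":1},{"dp":[-428,-408,20],"twist":[0,0,2.69],"gripper":1},{"dp":[-428,-408,20],"twist":[0,0,2.69],"gripper":1},{"dp":[-428,-408,20],"twist":[0,0,2.69],"gripper":1},{"dp":[-428,-408,20],"twist":[0,0,2.69],"gripper":1},{"dp":[-428,-408,20],"twist":[0,0,2.69],"gripper":1},{"dp":[-428,-408,20],"twist":[0,0,2.69],"gripper":1},{"dp":[-428,-408,20],"twist":[0,0,2.69],"gripper":1}]'
python3 -c "
from go import *
go([.4832,.145,.16],down(10.5))"
```

```text
t: 1.13
eef_pos: [0.393, 0.2929, 0.2179]
eef_rot: [3.141, -0.0, 1.625]
ft_force: [0.2, 0.1, 0.2]
width: 0.0852
gripper_force: 0.0
dp [-152.6   82.1   57.9] tw [ 0.    -0.001  1.442] t 1.1333 q [ 0.59 -0.08  2.   -0.    1.22  0.54] w 0.0852464450830391
```

```bash
python3 -m handwheel '[{"dp":[-38,20,14],"twist":[0,0,0.12],"gripper":1},{"dp":[-76,41,28],"twist":[0,0,0.25],"gripper":1},{"dp":[-114,61,43],"twist":[0,0,0.37],"gripper":1},{"dp":[-152,82,58],"twist":[0,0,0.5],"gripper":1},{"dp":[-153,82,58],"twist":[0,0,1.442],"gripper":1},{"dp":[-153,82,58],"twist":[0,0,1.442],"gripper":1},{"dp":[-153,82,58],"twist":[0,0,1.442],"gripper":1},{"dp":[-153,82,58],"twist":[0,0,1.442],"gripper":1},{"dp":[-153,82,58],"twist":[0,0,1.442],"gripper":1},{"dp":[-153,82,58],"twist":[0,0,1.442],"gripper":1}]'
python3 -c "
from go import *
go([.4832,.145,.002],down(10.5))"
```

```text
t: 1.97
eef_pos: [0.4835, 0.1467, 0.1597]
eef_rot: [-3.142, -0.0, 0.379]
ft_force: [-0.2, 0.4, 0.2]
width: 0.0855
gripper_force: 0.0
dp [ -0.9   1.5 157.7] tw [-0.    -0.     0.196] t 1.9667 q [ 0.25 -0.    2.04  0.    1.1   1.44] w 0.08545648650062918
```

```bash
python3 -m handwheel '[{"dp":[-0.9,1.5,10],"twist":[0,0,0.1],"gripper":1},{"dp":[-0.9,1.5,30],"twist":[0,0,0.196],"gripper":1},{"dp":[-0.9,1.5,60],"twist":[0,0,0.196],"gripper":1},{"dp":[-0.9,1.5,90],"twist":[0,0,0.196],"gripper":1},{"dp":[-0.9,1.5,115],"twist":[0,0,0.196],"gripper":1},{"dp":[-0.9,1.5,135],"twist":[0,0,0.196],"gripper":1},{"dp":[-0.9,1.5,148],"twist":[0,0,0.196],"gripper":1},{"dp":[-0.9,1.5,154],"twist":[0,0,0.196],"gripper":1},{"dp":[-0.9,1.5,157],"twist":[0,0,0.196],"gripper":1},{"dp":[-0.9,1.5,157],"twist":[0,0,0.196],"gripper":1}]'
python3 -m handwheel '[{"dp":[0,0,0],"twist":[0,0,0],"gripper":0.4},{"dp":[0,0,0],"twist":[0,0,0],"gripper":0.3},{"dp":[0,0,0],"twist":[0,0,0],"gripper":0.2},{"dp":[0,0,0],"twist":[0,0,0],"gripper":0},{"dp":[0,0,0],"twist":[0,0,0],"gripper":-0.2},{"dp":[0,0,0],"twist":[0,0,0],"gripper":-0.5},{"dp":[0,0,0],"twist":[0,0,0],"gripper":-1},{"dp":[0,0,0],"twist":[0,0,0],"gripper":-1},{"dp":[0,0,0],"twist":[0,0,0],"gripper":-1},{"dp":[0,0,0],"twist":[0,0,0],"gripper":-1}]'
```

```text
t: 2.8
eef_pos: [0.4831, 0.1452, 0.0025]
eef_rot: [3.142, 0.0, 0.19]
ft_force: [1.3, -0.1, -0.5]
width: 0.0853
gripper_force: 0.0
t: 3.63
eef_pos: [0.4885, 0.1465, 0.008]
eef_rot: [-3.141, -0.01, 0.189]
ft_force: [-1.1, -0.5, 20.0]
width: 0.0339
gripper_force: 58.7
```

```bash
python3 -m handwheel '[{"dp":[0,0,-5],"twist":[0,0,0],"gripper":-1},{"dp":[0,0,-12],"twist":[0,0,0],"gripper":-1},{"dp":[0,0,-25],"twist":[0,0,0],"gripper":-1},{"dp":[0,0,-45],"twist":[0,0,0],"gripper":-1},{"dp":[0,0,-75],"twist":[0,0,0],"gripper":-1},{"dp":[0,0,-105],"twist":[0,0,0],"gripper":-1},{"dp":[0,0,-130],"twist":[0,0,0],"gripper":-1},{"dp":[0,0,-145],"twist":[0,0,0],"gripper":-1},{"dp":[0,0,-150],"twist":[0,0,0],"gripper":-1},{"dp":[0,0,-150],"twist":[0,0,0],"gripper":-1}]'
python3 - <<'E'
from m import *
p=readout.sense()["eef_pos"];u,v=proj("side",p);b=(int(u)-60,int(v)-50,100,90);print(b)
a=save("side",b,4,"/tmp/s.png");u,v=proj("top",p);b=(int(u)-40,int(v)-30,80,90);print(b)
t=save("top",b,4,"/tmp/t.png")
cv2.imwrite("pics/g1.png",np.hstack([cv2.imread("/tmp/s.png"),cv2.imread("/tmp/t.png")]))
print(readout.sense()["width"])
E
```

```text
t: 4.47
eef_pos: [0.4842, 0.1455, 0.1546]
eef_rot: [-3.141, -0.004, 0.19]
ft_force: [0.6, 0.2, -0.8]
width: 0.0339
gripper_force: 60.1
(230, 98, 100, 90)
(192, 157, 80, 90)
0.03404337459284609
```

View pics/g1.png

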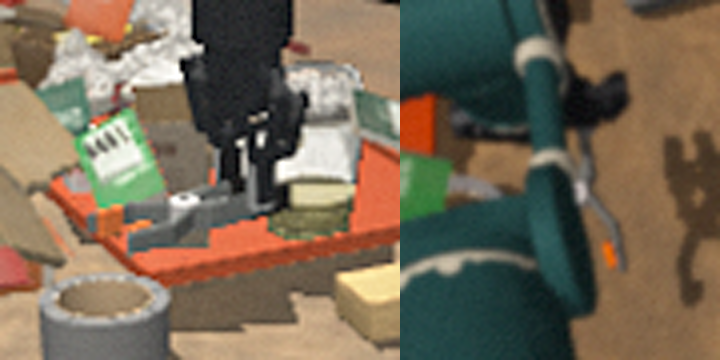

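```bash
cat > pin.py <<'E'
from m import *
def pin(box,nm="side"):
    s=readout.sense();im=camera(nm)[:,:,::-1];Rc=R.from_euler("xyz",s["eef_rot"]);p=s["eef_pos"]
    for col in("white","orange"):
        for c,a,_ in mask(im,box,col)[:3]:
            o,d=ray(nm,*c);nrm=Rc.apply([0,1,0]);x=o+d*(nrm@(p-o))/(nrm@d)
            print(col,c.round(1),round(a,1),"tool mm",(Rc.inv().apply(x-p)*1000).round(1))
E
python3 -c "
from pin import *
np.set_printoptions(suppress=True)
pin((250,140,36,22))"
```

```text
white [258.  141.2] 29.2 tool mm [-114.5   -0.   -53.1]
white [274.7 149.2] 28.7 tool mm [-57.3   0.  -15.3]
white [250.6 143.5] 8.1 tool mm [-139.4    0.   -51.5]
orange [256.9 154.8] 46.6 tool mm [-120.     0.   -12.4]
orange [282.7 159. ] 13.2 tool mm [-29.2   0.   22.9]
orange [251.1 149.1] 12.6 tool mm [-138.8   -0.   -34.4]
```

```bash
python3 -c "
from go import *
for z in (0,.1,.15): print(z,plane('top',372,150,z),plane('top',372,141,z),plane('top',344,150,z))
print(tri((411,190),(341,109)),tri((446,230),(344,147)))
go([.53,.0,.26],down(10.5)); go([.62,-.2755,.24],TILT)"
```

```text
0 [ 0.652 -0.334  0.   ] [ 0.686 -0.336  0.   ] [ 0.652 -0.231  0.   ]
0.1 [ 0.623 -0.316  0.1  ] [ 0.655 -0.317  0.1  ] [ 0.623 -0.22   0.1  ]
0.15 [ 0.608 -0.307  0.15 ] [ 0.639 -0.308  0.15 ] [ 0.609 -0.215  0.15 ]
(array([ 0.727, -0.193,  0.121]), np.float64(0.07267824210871807)) (array([ 0.704, -0.258,  0.009]), np.float64(0.09842807637012604))
dp [  19.6  151.4 -109. ] tw [0.    0.003 0.007] t 4.6167 q [ 0.24  0.01  2.05 -0.    1.09  1.62] w 0.03381278820801999
dp [ 56.1 438.9 -89.1] tw [-0.063  0.664  0.183] t 4.6167 q [ 0.24  0.01  2.05 -0.    1.09  1.62] w 0.03381278820801999
```

```bash
python3 -m handwheel '[{"dp":[2,10,-25],"twist":[0,0,0],"gripper":-1},{"dp":[6,35,-50],"twist":[0,0.05,0],"gripper":-1},{"dp":[12,70,-75],"twist":[-0.01,0.12,0.03],"gripper":-1},{"dp":[18,105,-95],"twist":[-0.02,0.22,0.06],"gripper":-1},{"dp":[24,140,-100],"twist":[-0.03,0.32,0.09],"gripper":-1},{"dp":[29,175,-100],"twist":[-0.04,0.42,0.12],"gripper":-1},{"dp":[34,210,-100],"twist":[-0.05,0.5,0.14],"gripper":-1},{"dp":[38,240,-100],"twist":[-0.055,0.57,0.16],"gripper":-1},{"dp":[40,262,-98],"twist":[-0.06,0.62,0.17],"gripper":-1},{"dp":[42,275,-96],"twist":[-0.063,0.664,0.183],"gripper":-1}]'
python3 -c "
from go import *
go([.62,-.2755,.24],TILT)"
```

```text
t: 5.45
eef_pos: [0.575, -0.1193, 0.246]
eef_rot: [-3.141, -0.665, -0.004]
ft_force: [0.7, 0.3, -1.8]
width: 0.0338
gripper_force: 60.1
dp [ 32.2 156.   32.8] tw [ 0.002 -0.002 -0.003] t 5.45 q [-0.38 -0.28  2.26  0.43  0.58  0.9 ] w 0.033793263862144755
```

```bash
python3 -m handwheel '[{"dp":[4,20,3],"twist":[0,0,0],"gripper":-1},{"dp":[10,50,10],"twist":[0,0,0],"gripper":-1},{"dp":[17,82,17],"twist":[0,0,0],"gripper":-1},{"dp":[23,112,23],"twist":[0,0,0],"gripper":-1},{"dp":[28,136,28],"twist":[0,0,0],"gripper":-1},{"dp":[31,150,31],"twist":[0,0,0],"gripper":-1},{"dp":[32,156,33],"twist":[0,0,0],"gripper":-1},{"dp":[32,156,33],"twist":[0,0,0],"gripper":-1},{"dp":[32,156,33],"twist":[0,0,0],"gripper":-1},{"dp":[32,156,33],"twist":[0,0,0],"gripper":-1}]'
python3 - <<'E'
from go import *
go([.5866,-.2755,.1255],TILT)
a=save("side",(310,130,110,120),5,"/tmp/s.png");save("top",(330,120,60,100),6,"/tmp/t.png")
cv2.imwrite("pics/p1.png",np.hstack([cv2.imread("/tmp/s.png")[:560,:440],cv2.imread("/tmp/t.png")[:560]]))
E
```

```text
t: 6.28
eef_pos: [0.6213, -0.2713, 0.2416]
eef_rot: [-3.14, -0.665, 0.0]
ft_force: [0.1, -0.4, -0.3]
width: 0.0337
gripper_force: 60.1
dp [-98.9   4.4  70. ] tw [-0.002 -0.001  0.   ] t 6.2833 q [-0.64 -0.04  2.06  0.64  0.66  0.51] w 0.03368357838889986
```

View pics/p1.png

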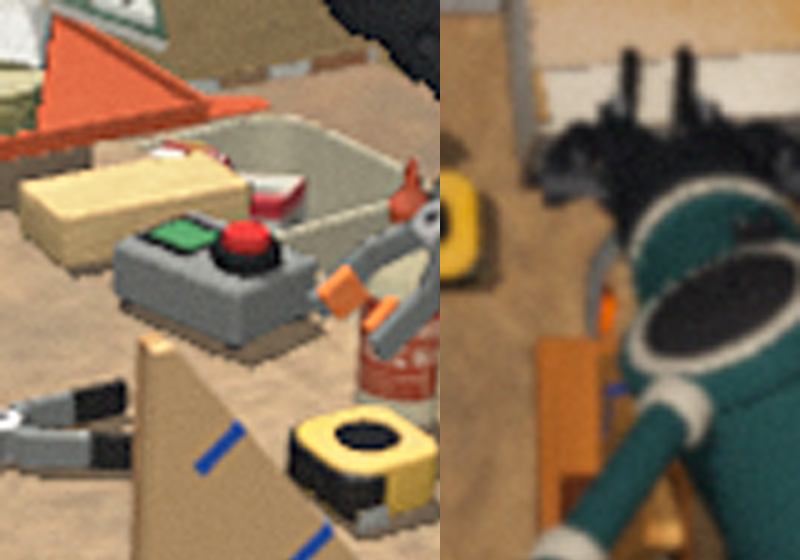

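```bash
python3 - <<'E'
from m import *
s=readout.sense();Rc=R.from_euler("xyz",s["eef_rot"]);p=s["eef_pos"];print(p)
for v in([-56,0,-16],[-111,0,-4],[-111,0,-4-11],[-111,15,-4],[-111,-15,-4]): print(v,proj("side",p+Rc.apply(np.array(v)/1000)))
im=camera("side")[:,:,::-1]
for c in("orange","white"): print(c,[(a[0],a[1]) for a in mask(im,(372,165,32,32),c)])
E
```

```text
[ 0.62155224 -0.27139443  0.24236919]
[-56, 0, -16] (np.float64(395.9923407296824), np.float64(173.09691720066127))
[-111, 0, -4] (np.float64(382.4800824041978), np.float64(192.2131151209758))
[-111, 0, -15] (np.float64(380.3897268028379), np.float64(189.53411879403944))
[-111, 15, -4] (np.float64(386.0575650223856), np.float64(194.6400956707829))
[-111, -15, -4] (np.float64(378.97033556392637), np.float64(189.8320868323184))
orange [(array([378.48518041, 188.15045103]), 48.5), (array([385.51318565, 192.11761603]), 14.8125), (array([391.9370915 , 166.92401961]), 9.5625), (array([389.97983871, 171.47580645]), 7.75)]
white [(array([396.73261589, 173.26738411]), 28.3125), (array([385.625     , 170.75462963]), 1.6875), (array([391.        , 188.75961538]), 1.625)]
```

```bash
python3 -m handwheel '[{"dp":[-5,4.4,4],"twist":[0,0,0],"gripper":-1},{"dp":[-15,4.4,11],"twist":[0,0,0],"gripper":-1},{"dp":[-28,4.4,21],"twist":[0,0,0],"gripper":-1},{"dp":[-40,4.4,32],"twist":[0,0,0],"gripper":-1},{"dp":[-48,4.4,50],"twist":[0,0,0],"gripper":-1},{"dp":[-50,4.4,64],"twist":[0,0,0],"gripper":-1},{"dp":[-50,4.4,70],"twist":[0,0,0],"gripper":-1},{"dp":[-50,4.4,70],"twist":[0,0,0],"gripper":-1},{"dp":[-50,4.4,70],"twist":[0,0,0],"gripper":-1},{"dp":[-50,4.4,70],"twist":[0,0,0],"gripper":-1}]'
python3 - <<'E'
from go import *
go([.5866,-.2755,.1255],TILT)
a=save("side",(330,150,100,110),5,"pics/p2.png")
E
```

```text
t: 7.27
eef_pos: [0.6263, -0.2777, 0.1578]
eef_rot: [3.14, -0.667, 0.001]
ft_force: [0.2, -0.4, -1.1]
width: 0.0338
gripper_force: 60.1
dp [-51.1  -2.2   0.8] tw [ 0.001 -0.004  0.001] t 7.2667 q [-0.64  0.07  2.12  0.82  0.53  0.3 ] w 0.033752508970681806
```

View pics/p2.png

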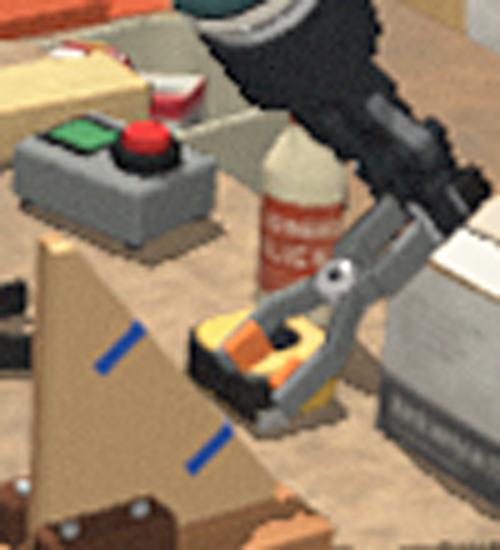

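The open clamp is lined up out from the low mark: hub at (337,277)/5, pads at (247,342) and (287,372)/5, mark end at (228,432)/5. I'll move in.

```bash
python3 -m handwheel '[{"dp":[-2,-2,0.8],"twist":[0,0,0],"gripper":-1},{"dp":[-7,-2,0.8],"twist":[0,0,0],"gripper":-1},{"dp":[-14,-2,0.8],"twist":[0,0,0],"gripper":-1},{"dp":[-22,-2,0.8],"twist":[0,0,0],"gripper":-1},{"dp":[-31,-2,0.8],"twist":[0,0,0],"gripper":-1},{"dp":[-40,-2,0.8],"twist":[0,0,0],"gripper":-1},{"dp":[-47,-2,0.8],"twist":[0,0,0],"gripper":-1},{"dp":[-50,-2,0.8],"twist":[0,0,0],"gripper":-1},{"dp":[-51,-2,0.8],"twist":[0,0,0],"gripper":-1},{"dp":[-51,-2,0.8],"twist":[0,0,0],"gripper":-1}]'
python3 - <<'E'
from go import *
go([.5866,-.2755,.1255],TILT)
a=save("side",(340,180,80,80),7,"pics/p3.png")
E
```

```text
t: 8.15
eef_pos: [0.5858, -0.2754, 0.1242]
eef_rot: [-3.141, -0.666, -0.001]
ft_force: [-0.1, -0.5, -1.0]
width: 0.0336
gripper_force: 60.1
dp [ 1.4  0.1 -0.6] tw [ 0.    -0.002 -0.001] t 8.15 q [-0.69  0.06  2.21  0.93  0.52  0.13] w 0.03357467744392587
```

View pics/p3.png

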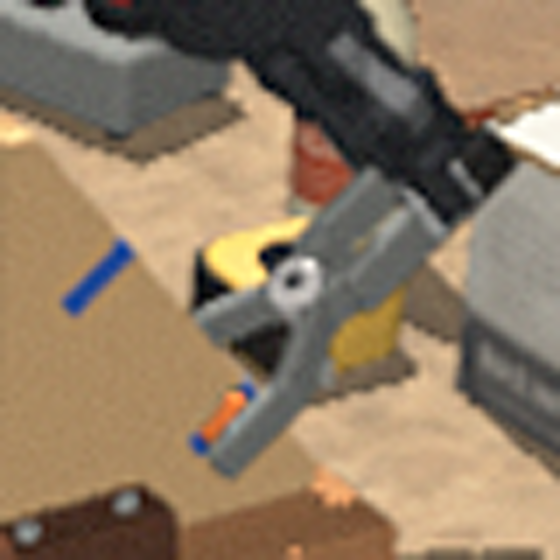

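The front orange pad sits over the blue tape, with tape showing at both ends at (248,388) and (200,442). Releasing slowly.

```bash
python3 -m handwheel '[{"dp":[0,0,0],"twist":[0,0,0],"gripper":-0.1},{"dp":[0,0,0],"twist":[0,0,0],"gripper":0},{"dp":[0,0,0],"twist":[0,0,0],"gripper":0.1},{"dp":[0,0,0],"twist":[0,0,0],"gripper":0.2},{"dp":[0,0,0],"twist":[0,0,0],"gripper":0.4},{"dp":[0,0,0],"twist":[0,0,0],"gripper":0.7},{"dp":[0,0,0],"twist":[0,0,0],"gripper":1},{"dp":[0,0,0],"twist":[0,0,0],"gripper":1},{"dp":[0,0,0],"twist":[0,0,0],"gripper":1},{"dp":[0,0,0],"twist":[0,0,0],"gripper":1}]'
python3 -m handwheel '[{"dp":[0,0,-5],"twist":[0,0,0],"gripper":1},{"dp":[0,0,-15],"twist":[0,0,0],"gripper":1},{"dp":[0,0,-30],"twist":[0,0,0],"gripper":1},{"dp":[0,0,-55],"twist":[0,0,0],"gripper":1},{"dp":[0,0,-85],"twist":[0,0,0],"gripper":1},{"dp":[0,0,-115],"twist":[0,0,0],"gripper":1},{"dp":[0,0,-140],"twist":[0,0,0],"gripper":1},{"dp":[0,0,-150],"twist":[0,0,0],"gripper":1},{"dp":[0,0,-150],"twist":[0,0,0],"gripper":1},{"dp":[0,0,-150],"twist":[0,0,0],"gripper":1}]'
python3 - <<'E'
from go import *
B=np.array([.4564,-.0346]);a=np.radians(-17)
g=B+.05*np.array([np.cos(a),np.sin(a)]);print(g)
go([*g,.16],down(-17))
a=save("side",(340,170,80,90),6,"/tmp/s.png");save("top",(340,155,50,90),6,"/tmp/t.png")
cv2.imwrite("pics/p4.png",np.hstack([cv2.imread("/tmp/s.png"),cv2.imread("/tmp/t.png")]))
E
```

```text
t: 9.03
eef_pos: [0.5862, -0.2752, 0.1244]
eef_rot: [-3.141, -0.666, -0.0]
ft_force: [-0.2, -0.3, 0.8]
width: 0.0858
gripper_force: 0.0
t: 9.87
eef_pos: [0.4933, -0.2757, 0.2429]
eef_rot: [3.14, -0.667, -0.0]
ft_force: [0.3, -0.7, 1.2]
width: 0.0852
gripper_force: 0.0
[ 0.504 -0.049]
dp [ -42.8 -226.6   71.5] tw [-0.098 -0.662  0.285] t 9.8667 q [-0.84 -0.25  2.24  0.7   0.8   0.32] w 0.08515726623009329
```

View pics/p4.png

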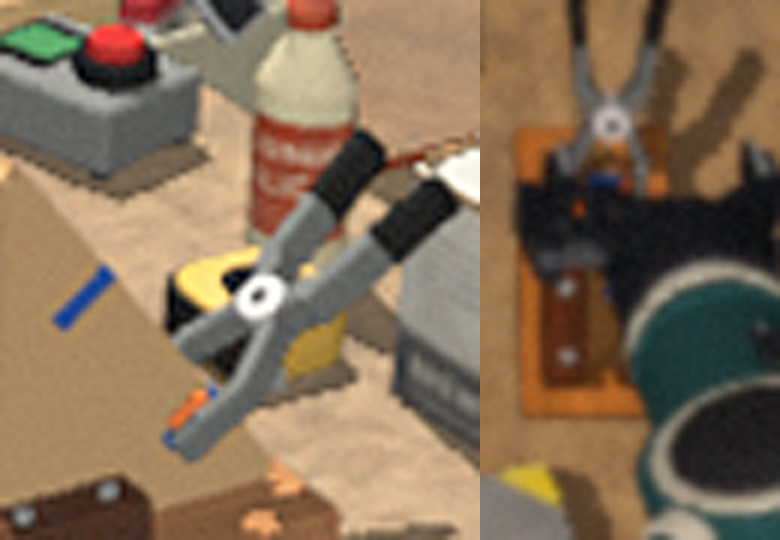

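Clamp A is gripping over the low tape with blue visible at both ends of the pad, (210,392) and (170,440)/6. On to clamp B.

```bash
python3 -m handwheel '[{"dp":[0,-20,-5],"twist":[0,0,0],"gripper":1},{"dp":[-5,-50,0],"twist":[0,0,0],"gripper":1},{"dp":[-10,-85,5],"twist":[-0.02,-0.1,0.04],"gripper":1},{"dp":[-16,-120,12],"twist":[-0.03,-0.2,0.08],"gripper":1},{"dp":[-22,-155,25],"twist":[-0.05,-0.32,0.13],"gripper":1},{"dp":[-30,-185,40],"twist":[-0.06,-0.43,0.18],"gripper":1},{"dp":[-36,-208,55],"twist":[-0.08,-0.54,0.23],"gripper":1},{"dp":[-43,-227,71],"twist":[-0.098,-0.662,0.285],"gripper":1},{"dp":[-43,-227,71],"twist":[-0.098,-0.662,0.285],"gripper":1},{"dp":[-43,-227,71],"twist":[-0.098,-0.662,0.285],"gripper":1}]'
python3 - <<'E'
from go import *
go([.5042,-.0492,.008],down(-17))
E
```

```text
t: 10.8
eef_pos: [0.5011, -0.0426, 0.1551]
eef_rot: [3.141, 0.014, -0.293]
ft_force: [-0.5, 0.1, 0.0]
width: 0.085
gripper_force: 0.0
dp [  7.    5.3 147. ] tw [0.001 0.014 0.004] t 10.8 q [-0.14  0.01  2.04  0.    1.11  1.73] w 0.08504910897775514
```

```bash
python3 -m handwheel '[{"dp":[5,4,10],"twist":[0,0.01,0],"gripper":1},{"dp":[5,4,35],"twist":[0,0.01,0],"gripper":1},{"dp":[5,4,65],"twist":[0,0.01,0],"gripper":1},{"dp":[5,4,90],"twist":[0,0.01,0],"gripper":1},{"dp":[5,4,110],"twist":[0,0.01,0],"gripper":1},{"dp":[5,4,117],"twist":[0,0.01,0],"gripper":1},{"dp":[5,4,117],"twist":[0,0.01,0],"gripper":1},{"dp":[5,4,117],"twist":[0,0.01,0],"gripper":1},{"dp":[5,4,117],"twist":[0,0.01,0],"gripper":1},{"dp":[5,4,117],"twist":[0,0.01,0],"gripper":1}]'
python3 - <<'E'
from go import *
go([.5042,-.0492,.008],down(-17))
E
```

```text
t: 11.63
eef_pos: [0.5086, -0.0536, 0.0445]
eef_rot: [-3.14, -0.012, -0.296]
ft_force: [0.1, 0.7, 0.0]
width: 0.085
gripper_force: 0.0
dp [-6.  -2.9 36.5] tw [-0.001 -0.012  0.001] t 11.6333 q [-0.15  0.15  2.12 -0.    0.86  1.71] w 0.08504434726455626
```

```bash
python3 -m handwheel '[{"dp":[-4,-3,10],"twist":[0,-0.012,0],"gripper":1},{"dp":[-6,-3,22],"twist":[0,-0.012,0],"gripper":1},{"dp":[-6,-3,32],"twist":[0,-0.012,0],"gripper":1},{"dp":[-6,-3,36],"twist":[0,-0.012,0],"gripper":1},{"dp":[-6,-3,36],"twist":[0,-0.012,0],"gripper":1},{"dp":[-6,-3,36],"twist":[0,-0.012,0],"gripper":1},{"dp":[-6,-3,36],"twist":[0,-0.012,0],"gripper":1},{"dp":[-6,-3,36],"twist":[0,-0.012,0],"gripper":1},{"dp":[-6,-3,36],"twist":[0,-0.012,0],"gripper":1},{"dp":[-6,-3,36],"twist":[0,-0.012,0],"gripper":1}]'
python3 - <<'E'
from go import *
go([.5042,-.0492,.008],down(-17))
E
```

```text
t: 12.47
eef_pos: [0.5029, -0.049, 0.0074]
eef_rot: [-3.141, 0.002, -0.296]
ft_force: [0.5, -0.3, -0.6]
width: 0.0853
gripper_force: 0.0
dp [ 1.3 -0.2 -0.6] tw [-0.001  0.002  0.001] t 12.4667 q [-0.15  0.2   2.15  0.    0.8   1.72] w 0.08525298571198517
```

```bash
python3 -m handwheel '[{"dp":[1.3,0,0],"twist":[0,0,0],"gripper":0.4},{"dp":[1.3,0,0],"twist":[0,0,0],"gripper":0.3},{"dp":[1.3,0,0],"twist":[0,0,0],"gripper":0.2},{"dp":[1.3,0,0],"twist":[0,0,0],"gripper":0},{"dp":[1.3,0,0],"twist":[0,0,0],"gripper":-0.2},{"dp":[1.3,0,0],"twist":[0,0,0],"gripper":-0.5},{"dp":[1.3,0,0],"twist":[0,0,0],"gripper":-1},{"dp":[1.3,0,0],"twist":[0,0,0],"gripper":-1},{"dp":[1.3,0,0],"twist":[0,0,0],"gripper":-1},{"dp":[1.3,0,0],"twist":[0,0,0],"gripper":-1}]'
python3 -m handwheel '[{"dp":[0,0,-5],"twist":[0,0,0],"gripper":-1},{"dp":[0,0,-12],"twist":[0,0,0],"gripper":-1},{"dp":[0,0,-25],"twist":[0,0,0],"gripper":-1},{"dp":[0,0,-45],"twist":[0,0,0],"gripper":-1},{"dp":[0,0,-75],"twist":[0,0,0],"gripper":-1},{"dp":[0,0,-105],"twist":[0,0,0],"gripper":-1},{"dp":[0,0,-140],"twist":[0,0,0],"gripper":-1},{"dp":[0,0,-175],"twist":[0,0,0],"gripper":-1},{"dp":[0,0,-200],"twist":[0,0,0],"gripper":-1},{"dp":[0,0,-200],"twist":[0,0,0],"gripper":-1}]'
python3 - <<'E'
from pin import *
np.set_printoptions(suppress=True,precision=3)
s=readout.sense();p=s["eef_pos"];Rc=R.from_euler("xyz",s["eef_rot"])
u,v=proj("side",p+Rc.apply([-.054,0,-.016]));print(u,v)
pin((int(u)-6,int(v)-6,13,13))
u,v=proj("side",p+Rc.apply([-.11,0,-.004]));print(u,v); pin((int(u)-8,int(v)-8,17,17))
E
```

```text
t: 13.3
eef_pos: [0.5086, -0.0497, 0.0111]
eef_rot: [-3.139, -0.005, -0.296]
ft_force: [-0.3, 0.5, 18.1]
width: 0.0339
gripper_force: 58.5
t: 14.13
eef_pos: [0.5078, -0.0502, 0.2136]
eef_rot: [-3.139, -0.007, -0.296]
ft_force: [0.5, -0.4, 0.8]
width: 0.0337
gripper_force: 59.9
309.8710688958225 145.8871100902273
white [309.1 140.2] 43.9 tool mm [-56.1  -0.  -32.3]
white [309.4 146.7] 32.8 tool mm [-55.4  -0.  -13.8]
289.2624930888083 151.48637018418063
white [292.7 144.3] 36.1 tool mm [-99.1   0.  -26.6]
orange [287.6 148.5] 52.1 tool mm [-113.     0.   -15.5]
orange [283.6 156.3] 10.7 tool mm [-124.2    0.     6. ]
```

```bash
python3 - <<'E'
from go import *
go([.575,-.276,.26],TILT)
E
```

```text
dp [133.3 195.9 -52.5] tw [ 0.097  0.66  -0.285] t 14.2333 q [-0.15 -0.04  1.98  0.    1.2   1.72] w 0.033835879967714255
```

```bash
python3 -m handwheel '[{"dp":[8,8,-15],"twist":[0.01,0.05,-0.02],"gripper":-1},{"dp":[22,25,-30],"twist":[0.02,0.14,-0.06],"gripper":-1},{"dp":[40,50,-45],"twist":[0.04,0.25,-0.11],"gripper":-1},{"dp":[60,78,-53],"twist":[0.05,0.36,-0.16],"gripper":-1},{"dp":[80,106,-53],"twist":[0.07,0.47,-0.2],"gripper":-1},{"dp":[98,134,-53],"twist":[0.085,0.57,-0.24],"gripper":-1},{"dp":[113,160,-53],"twist":[0.097,0.66,-0.285],"gripper":-1},{"dp":[126,182,-53],"twist":[0.097,0.66,-0.285],"gripper":-1},{"dp":[133,196,-53],"twist":[0.097,0.66,-0.285],"gripper":-1},{"dp":[133,196,-53],"twist":[0.097,0.66,-0.285],"gripper":-1}]'
python3 - <<'E'
from go import *
go([.5682,-.276,.2283],TILT)
E
```

```text
t: 15.07
eef_pos: [0.5726, -0.2799, 0.2551]
eef_rot: [-3.139, -0.658, -0.008]
ft_force: [-0.6, -0.3, 0.2]
width: 0.0334
gripper_force: 60.0
dp [-19.9  -3.8  18.5] tw [ 0.002  0.005 -0.006] t 15.0667 q [-0.71 -0.12  2.11  0.64  0.73  0.47] w 0.033402860168599405
```

```bash
python3 -m handwheel '[{"dp":[-3,-3,3],"twist":[0,0.005,-0.006],"gripper":-1},{"dp":[-10,-3,9],"twist":[0,0.005,-0.006],"gripper":-1},{"dp":[-17,-3,15],"twist":[0,0.005,-0.006],"gripper":-1},{"dp":[-20,-3,18],"twist":[0,0.005,-0.006],"gripper":-1},{"dp":[-20,-3,18],"twist":[0,0.005,-0.006],"gripper":-1},{"dp":[-20,-3,18],"twist":[0,0.005,-0.006],"gripper":-1},{"dp":[-20,-3,18],"twist":[0,0.005,-0.006],"gripper":-1},{"dp":[-20,-3,18],"twist":[0,0.005,-0.006],"gripper":-1},{"dp":[-20,-3,18],"twist":[0,0.005,-0.006],"gripper":-1},{"dp":[-20,-3,18],"twist":[0,0.005,-0.006],"gripper":-1}]'
python3 - <<'E'
from pin import *
from go import *
go([.5288,-.276,.1975],TILT)
s=readout.sense();p=s["eef_pos"];Rc=R.from_euler("xyz",s["eef_rot"])
u,v=proj("side",p+Rc.apply([-.055,0,-.0135]));print(u,v)
pin((int(u)-8,int(v)-8,17,17))
E
```

```text
t: 15.9
eef_pos: [0.5701, -0.2731, 0.2336]
eef_rot: [3.136, -0.668, 0.008]
ft_force: [-0.1, -0.2, -1.3]
width: 0.0336
gripper_force: 60.0
dp [-54.8   2.6   2.8] tw [ 0.001 -0.004  0.006] t 15.9 q [-0.71 -0.12  2.15  0.69  0.69  0.41] w 0.03356898726834485
379.26977743241594 181.06799409064666
white [380.1 181.9] 23.8 tool mm [-54.5   0.   -9.7]
```

```bash
python3 -m handwheel '[{"dp":[-2,2,1],"twist":[0,-0.003,0.005],"gripper":-1},{"dp":[-7,2.6,1],"twist":[0,-0.003,0.005],"gripper":-1},{"dp":[-15,2.6,1],"twist":[0,-0.003,0.005],"gripper":-1},{"dp":[-24,2.6,1],"twist":[0,-0.003,0.005],"gripper":-1},{"dp":[-34,2.6,1],"twist":[0,-0.003,0.005],"gripper":-1},{"dp":[-43,2.6,1],"twist":[0,-0.003,0.005],"gripper":-1},{"dp":[-50,2.6,1],"twist":[0,-0.003,0.005],"gripper":-1},{"dp":[-54,2.6,1],"twist":[0,-0.003,0.005],"gripper":-1},{"dp":[-55,2.6,1],"twist":[0,-0.003,0.005],"gripper":-1},{"dp":[-55,2.6,1],"twist":[0,-0.003,0.005],"gripper":-1}]'
python3 - <<'E'
from go import *
go([.5288,-.276,.1975],TILT)
a=save("side",(330,165,80,80),7,"pics/p5.png")
E
```

```text
t: 16.78
eef_pos: [0.5268, -0.276, 0.1978]
eef_rot: [3.141, -0.664, -0.0]
ft_force: [-0.1, -0.6, -1.7]
width: 0.0338
gripper_force: 60.0
dp [1.3 0.  1.5] tw [ 0. -0. -0.] t 16.7833 q [-0.78 -0.14  2.24  0.76  0.68  0.27] w 0.03378736361207533
```

View pics/p5.png

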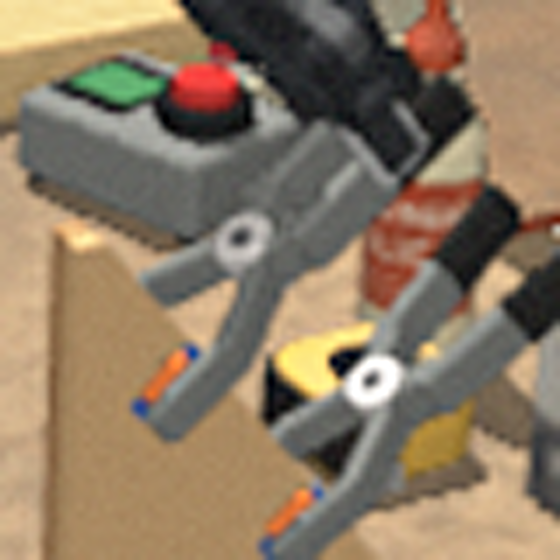

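Clamp B's front pad is over the upper tape, with blue at both ends at (190,352) and (142,405). Clamp A is unchanged. Releasing and backing off.

```bash
python3 -m handwheel '[{"dp":[0,0,0],"twist":[0,0,0],"gripper":-0.1},{"dp":[0,0,0],"twist":[0,0,0],"gripper":0},{"dp":[0,0,0],"twist":[0,0,0],"gripper":0.1},{"dp":[0,0,0],"twist":[0,0,0],"gripper":0.2},{"dp":[0,0,0],"twist":[0,0,0],"gripper":0.4},{"dp":[0,0,0],"twist":[0,0,0],"gripper":0.7},{"dp":[0,0,0],"twist":[0,0,0],"gripper":1},{"dp":[0,0,0],"twist":[0,0,0],"gripper":1},{"dp":[0,0,0],"twist":[0,0,0],"gripper":1},{"dp":[0,0,0],"twist":[0,0,0],"gripper":1}]'
python3 -m handwheel '[{"dp":[0,0,-5],"twist":[0,0,0],"gripper":1},{"dp":[0,0,-15],"twist":[0,0,0],"gripper":1},{"dp":[0,0,-30],"twist":[0,0,0],"gripper":1},{"dp":[0,0,-50],"twist":[0,0,0],"gripper":1},{"dp":[0,0,-70],"twist":[0,0,0],"gripper":1},{"dp":[0,0,-85],"twist":[0,0,0],"gripper":1},{"dp":[0,0,-90],"twist":[0,0,0],"gripper":1},{"dp":[0,0,-90],"twist":[0,0,0],"gripper":1},{"dp":[0,0,-90],"twist":[0,0,0],"gripper":1},{"dp":[0,0,-90],"twist":[0,0,0],"gripper":1}]'
python3 - <<'E'
from go import *
go([.6725,.0498,.15],down(0))
E
```

```text
t: 17.67
eef_pos: [0.5272, -0.2758, 0.1981]
eef_rot: [3.141, -0.664, 0.001]
ft_force: [-0.2, 0.2, -0.6]
width: 0.0852
gripper_force: 0.0
t: 18.5
eef_pos: [0.4715, -0.2755, 0.2681]
eef_rot: [-3.141, -0.663, -0.0]
ft_force: [-0.1, -1.6, -0.7]
width: 0.0852
gripper_force: 0.0
dp [  85.7 -325.2  217. ] tw [-0.001 -0.663  0.   ] t 18.5 q [-0.89 -0.31  2.23  0.67  0.88  0.34] w 0.08520358382049854
```

```bash
python3 -m handwheel '[{"dp":[0,-20,-5],"twist":[0,0,0],"gripper":1},{"dp":[0,-55,-5],"twist":[0,0,0],"gripper":0},{"dp":[0,-95,0],"twist":[0,-0.1,0],"gripper":-1},{"dp":[0,-135,0],"twist":[0,-0.2,0],"gripper":-1},{"dp":[0,-175,0],"twist":[0,-0.3,0],"gripper":-1},{"dp":[5,-215,0],"twist":[0,-0.4,0],"gripper":-1},{"dp":[10,-255,5],"twist":[0,-0.5,0],"gripper":-1},{"dp":[20,-285,15],"twist":[0,-0.6,0],"gripper":-1},{"dp":[30,-310,30],"twist":[0,-0.663,0],"gripper":-1},{"dp":[40,-325,50],"twist":[0,-0.663,0],"gripper":-1}]'
python3 - <<'E'
from go import *
go([.6725,.0498,.12],down(0))
s=save("side",(335,160,85,95),6,"/tmp/s.png");save("top",(335,160,48,95),6,"/tmp/t.png")
cv2.imwrite("pics/p6.png",np.hstack([cv2.imread("/tmp/s.png"),cv2.imread("/tmp/t.png")]))
E
```

```text
t: 19.33
eef_pos: [0.5364, 0.0538, 0.2542]
eef_rot: [-3.141, 0.0, 0.004]
ft_force: [1.0, -0.6, 0.0]
width: -0.0003
gripper_force: 0.0
dp [136.2   4.6 134.2] tw [-0.     0.     0.004] t 19.3333 q [ 0.05 -0.01  1.87  0.    1.28  1.62] w -0.00030196718765576397
```

View pics/p6.png

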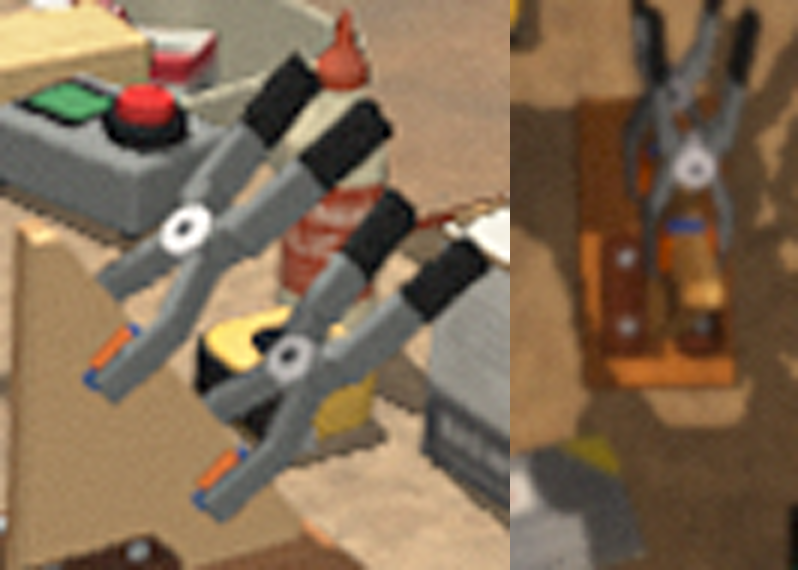

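Both clamps are gripping square over their tapes, with hubs at (186,228) and (291,357)/6. Now the button.

```bash
python3 -m handwheel '[{"dp":[15,1,5],"twist":[0,0,0.004],"gripper":-1},{"dp":[45,2,20],"twist":[0,0,0.004],"gripper":-1},{"dp":[75,3,45],"twist":[0,0,0.004],"gripper":-1},{"dp":[105,4,75],"twist":[0,0,0.004],"gripper":-1},{"dp":[126,4,105],"twist":[0,0,0.004],"gripper":-1},{"dp":[136,4,130],"twist":[0,0,0.004],"gripper":-1},{"dp":[136,4,150],"twist":[0,0,0.004],"gripper":-1},{"dp":[136,4,160],"twist":[0,0,0.004],"gripper":-1},{"dp":[136,4,164],"twist":[0,0,0.004],"gripper":-1},{"dp":[136,4,164],"twist":[0,0,0.004],"gripper":-1}]'
python3 - <<'E'
from go import *
go([.6725,.0498,.066],down(0))
E
```

```text
t: 20.27
eef_pos: [0.6686, 0.045, 0.0886]
eef_rot: [3.141, 0.002, -0.004]
ft_force: [-0.8, 0.5, -0.7]
width: 0.0003
gripper_force: 0.0
dp [ 3.9 -4.8 22.6] tw [ 0.     0.002 -0.004] t 20.2667 q [ 0.03  0.37  1.74 -0.    1.03  1.6 ] w 0.00031512354869067015
```

```bash
python3 -m handwheel '[{"dp":[4,-4.5,2],"twist":[0,0,0],"gripper":-1},{"dp":[4,-4.5,6],"twist":[0,0,0],"gripper":-1},{"dp":[4,-4.5,11],"twist":[0,0,0],"gripper":-1},{"dp":[4,-4.5,16],"twist":[0,0,0],"gripper":-1},{"dp":[4,-4.5,20],"twist":[0,0,0],"gripper":-1},{"dp":[4,-4.5,22],"twist":[0,0,0],"gripper":-1},{"dp":[4,-4.5,22],"twist":[0,0,0],"gripper":-1},{"dp":[4,-4.5,22],"twist":[0,0,0],"gripper":-1},{"dp":[4,-4.5,22],"twist":[0,0,0],"gripper":-1},{"dp":[4,-4.5,22],"twist":[0,0,0],"gripper":-1}]'
python3 -c "
from go import *
go([.6725,.0498,.06],down(0))"
```

```text
t: 21.1
eef_pos: [0.6743, 0.0496, 0.0685]
eef_rot: [3.141, -0.001, -0.004]
ft_force: [0.3, 0.5, 0.1]
width: -0.0001
gripper_force: 0.0
dp [-1.8 -0.2  8.5] tw [ 0.    -0.001 -0.004] t 21.1 q [ 0.04  0.4   1.74 -0.    1.    1.61] w -7.82784196167981e-05
```

```bash
python3 -m handwheel '[{"dp":[-2,0,1],"twist":[0,0,0],"gripper":-1},{"dp":[-2,0,2],"twist":[0,0,0],"gripper":-1},{"dp":[-2,0,3],"twist":[0,0,0],"gripper":-1},{"dp":[-2,0,4],"twist":[0,0,0],"gripper":-1},{"dp":[-2,0,5],"twist":[0,0,0],"gripper":-1},{"dp":[-2,0,6],"twist":[0,0,0],"gripper":-1},{"dp":[-2,0,7],"twist":[0,0,0],"gripper":-1},{"dp":[-2,0,8],"twist":[0,0,0],"gripper":-1},{"dp":[-2,0,8],"twist":[0,0,0],"gripper":-1},{"dp":[-2,0,8],"twist":[0,0,0],"gripper":-1}]'
```

```text
t: 21.93
eef_pos: [0.672, 0.0496, 0.0604]
eef_rot: [3.141, -0.001, -0.004]
ft_force: [-2.5, 1.0, 4.4]
width: -0.0001
gripper_force: 2.0
```

```bash
python3 -m handwheel '[{"dp":[0,0,1],"twist":[0,0,0],"gripper":-1},{"dp":[0,0,2],"twist":[0,0,0],"gripper":-1},{"dp":[0,0,3],"twist":[0,0,0],"gripper":-1},{"dp":[0,0,4],"twist":[0,0,0],"gripper":-1},{"dp":[0,0,5],"twist":[0,0,0],"gripper":-1},{"dp":[0,0,5],"twist":[0,0,0],"gripper":-1},{"dp":[0,0,5],"twist":[0,0,0],"gripper":-1},{"dp":[0,0,5],"twist":[0,0,0],"gripper":-1},{"dp":[0,0,5],"twist":[0,0,0],"gripper":-1},{"dp":[0,0,5],"twist":[0,0,0],"gripper":-1}]'
```

```text
t: 22.77
eef_pos: [0.6723, 0.0497, 0.0588]
eef_rot: [3.141, -0.001, -0.004]
ft_force: [-9.1, 0.4, 21.7]
width: 0.0002
gripper_force: 10.2
```

```bash
python3 -m handwheel '[{"dp":[0,0,-4],"twist":[0,0,0],"gripper":-1},{"dp":[0,0,-10],"twist":[0,0,0],"gripper":-1},{"dp":[0,0,-20],"twist":[0,0,0],"gripper":-1},{"dp":[0,0,-40],"twist":[0,0,0],"gripper":-1},{"dp":[0,0,-70],"twist":[0,0,0],"gripper":-1},{"dp":[0,0,-100],"twist":[0,0,0],"gripper":-1},{"dp":[0,0,-130],"twist":[0,0,0],"gripper":-1},{"dp":[0,0,-145],"twist":[0,0,0],"gripper":-1},{"dp":[0,0,-150],"twist":[0,0,0],"gripper":-1},{"dp":[0,0,-150],"twist":[0,0,0],"gripper":-1}]'
python3 - <<'E'
from m import *
s=camera("side")[:,:,::-1]
for c,b in(("red",(345,168,25,20)),("orange",(345,210,36,42)),("white",(350,190,40,40))):
    print(c,[(a[0].round(1),a[1]) for a in mask(s,b,c)])
E
```

```text
t: 23.6
eef_pos: [0.6734, 0.0498, 0.2074]
eef_rot: [3.141, -0.005, -0.004]
ft_force: [0.2, 0.2, -0.3]
width: 0.0003
gripper_force: 0.0
red [(array([358.8, 176.9]), 43.4375), (array([362.8, 171.2]), 13.125)]
orange [(array([370.9, 237.7]), 13.5625), (array([352.9, 217.5]), 13.1875)]
white [(array([365.8, 197.8]), 43.5625), (array([383.7, 219.3]), 29.5)]
```

```bash
python3 -c "
from bench import r
print(r.hand_in())"
```

```text
the job is handed in; nothing more can be done
None
```

Both clamps grip square over their tape marks, the timer button was pressed to its stop (about 22 N) and sprang back up, and the job was handed in at about 24 s; I went one over the picture limit (11 viewed, 10 allowed).

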